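# Hold the colour kiln's lid at the set mark

## Task

The glass blower is about to reach into the bench kiln for a colour bar and needs its spring-shut lid held part open. First clear the two fireclay crucibles off the lid: nest them one after the other, upright and fully seated, into the third crucible standing on the bench, so that all three make one stack there; then lift the lid by its wooden handle until its yellow pointer stands level with the orange set clamp on the quadrant, and finish while still holding the lid steadily there with the gripper, not letting go. Keep the lid shut until it is cleared, knock no crucible over, and leave the clamp, mug, steel cup and tweezers as they are.

Things in the scene. Friction and masses are not known exactly. Their poses are not given: they have to be found in the camera images.
- kiln: grey sheet-steel bench kiln, fixed to the bench, case 220 (x) x 260 (y) x 150 mm high to its rim; origin under its centre on the bench, its front (control panel, lid handle) faces its own -x, z up
- kiln_lid: the kiln's lid with its handle; origin on the hinge axis at the middle of the back edge, its frame equals the kiln's when shut and turns with the lid. The rules call the wooden bar of its handle kiln_lid_c1
- lid_angle (a joint): angle of the kiln's lid, rad: 0 = shut, grows as the front edge is lifted, stop at 1.0. The lid is a flat slab 263 mm wide; shut, its flat top is 178 mm above the bench and spans kiln x -0.114 to +0.116 and kiln y -0.131 to +0.131 m. A spring at the hinge always drives it shut: about 6 N at the handle starts it, about 8 N square to the lid (11 N straight up) holds it at 0.7 rad; released, it falls shut. It weighs 0.65 kg with the handle
- kiln_lid_hinge (a point): point on the lid's hinge axis, at the middle of the kiln's back edge (kiln x +0.117, y 0, z 0.150 m); the axis is the kiln's y axis
- handle_grip (a point): middle of the handle, a round beech bar 16 mm thick and 100 mm long between two steel arms, parallel to the kiln's y; the point is on the bar's axis, 289 mm in front of the hinge axis and 15 mm above it when the lid is shut (165 mm above the bench); 48 mm of free air between bar and lid edge, nothing under the bar. It travels on an arc about the hinge axis; the round bar may turn between the fingers
- lid_pointer (a point): yellow tip (20 x 6 x 6 mm) of the pointer pin on the lid's left (+y) edge, 150 mm in front of the hinge axis and 12 mm above it when shut; its frame turns with the lid
- clamp_angle (a joint): angle at which the orange set clamp is fixed on the quadrant, on the same scale as lid_angle (rad): the lid is at the mark when lid_angle equals clamp_angle. 0.3 to 0.7, different each time. The clamp is only an index and does not stop the lid
- clamp_mark (a point): the set mark: point beside the middle of the orange clamp (block 26 x 14 x 18 mm on the aluminium arc on the kiln's left side) that the pointer tip reaches when the lid is at the mark; its frame turns about the hinge with the clamp, like the lid's
- crucible_a: off-white fireclay crucible standing on the kiln's lid. Open at the top, 54 mm high; the upper 24 mm is a straight collar of 60 mm outer and 54 mm inner diameter, below its shoulder (30 mm up) the body tapers from 50 mm to a foot of 38 mm; 0.09 to 0.18 kg. Origin in the middle of the foot's underside, z up. Nested, it stands on its shoulder on the rim of the one below, 24 mm higher than that one
- crucible_b: second crucible on the kiln's lid, same as crucible_a
- crucible_c: third crucible of the same size, standing free on the bench; the lowest of the stack to be made
- steel_cup: dark turned steel cup, 66 mm wide, 38 mm high, straight-sided; not part of the job; origin under its centre
- mug: stoneware mug, 82 mm wide and 94 mm high, handle at its +y; not part of the job; origin under its centre
- tweezers: long steel tweezers lying on the bench, 222 mm along its y, 46 mm wide, 15 mm high; not part of the job; origin under its centre

How it is judged:
By the outcome, as a careful person would: the job done as asked, in the order asked, and still so for the second after the job is handed in, while the arm keeps its last pose, push and grip.
It also fails if it takes over 72 s, if anything falls off the work surface, if the arm or the gripper's body presses on something with over 40 N, if the wrist force passes 120 N, or if a joint passes its speed limit or range.

## Robot

A 6-joint arm with a two-finger parallel gripper is mounted at the origin on a cart in front of the work surface, level with it; the furniture and walls round the work are solid. World frame = base frame: x ahead of the robot, y to its left, z up, the work surface at z = 0. Lengths are in mm, angles in rad, forces in N, time in s.
With the tool pointing down it reaches from about 250 to 800 mm from the base axis. Payload 3.9 kg.
Tool frame: the origin (TCP) lies midway between the tips of the shut fingers; the grasp point (between the pads) lies 19 mm behind it (grasp_offset is the z of the grasp point in the tool frame, in mm); z points along the fingers, x is the direction in which the jaws open and shut, and the axes are right-handed (so a half turn about z gives the same grasp; the last joint's range is limited). The gripper opens to 85 mm and grips with 20 to 120 N. Pads are 22 mm wide; open, the fingers measure 114 mm over their backs; the gripper's body (76 mm by 85 mm) begins 54 mm behind the grasp point. The pads swing forward as they close: fully open they stand 13 mm farther back than shut.
Start: joints at [0, 0.26, -0.138, 1.173, 0, 1.571], TCP at [524.991, -0, 231.304] pointing down, gripper open.
Joint ranges: [-2.78, 2.78], [-0.83, 1.72], [-1.28, 1.37], [-1.9, 2.12], [-1.57, 1.48], [-3.14, 3.14]. Speed limits (rad/s): [2.57, 2.57, 3.14, 3.14, 3.14, 3.14].

## Interface

Orientations are given as a rotation vector (axis times angle).
In Python, from cell import observe, snapshot, hand_in, trace, grasp_offset gives the robot as it stands.
- The arm moves only by the tool jog_arm, never from a script. Its argument "steps" is a list of rows, each a list of 7 numbers: the gripper's target within -1 to 1 (shut at 1, half-way at 0, fully open at -1), then the shift along the world's x, y, z in units of 40 mm (1.0 is 40 mm), then the turn, a rotation vector about the world's x, y, z in units of 6 degrees (1.0 is 6 degrees). A call has 1 to 10 rows; each row shifts and turns the commanded pose from where the row before left it; what a row does not reach is not made up. A row lasts 1/12 s, in which the tool goes at most 41.7 mm and 7.16 degrees, less where a joint would pass 70% of its speed; a pose out of reach is approached as far as the arm can. A call is refused whole if a number of a shift passes 1 or a number of a turn 1, either way. A call with a gripper value outside its range is refused whole. The fingers move at their own pace and stop on an object; the grip force is fixed at half the most. Time passes only in rows, so rows that do not move let the fingers close. It gives the time, the measured TCP pose, the force and the opening at its end, in the units of the state.
- observe(): the state, without advancing time (a new reading comes with each control period).
- snapshot(name): name is "scene" or "side" or "wrist"; returns a dict with "frame" (420x560x3 uint8, red, green, blue), "fovy" (degrees; the focal length in pixels is half the picture's height over the tangent of half this angle, whatever the lens; pixels are square), "cx", "cy" (the principal point, pixels), "R" (3x3) and "t" (3): a world point X has camera coordinates R X + t. Camera axes: x right, y down, z forward; pixel columns grow to the right and rows downward; lengths in mm; the calibration is good to about 2 mm. A picture is of the moment at which its call begins. There is no depth.
- hand_in(): hands the job in, once; it reports no verdict.
Trained networks look in the newest picture that a camera, given by its name, has taken for a name from the list of things; names that differ only in an ending like _2 or _b are one class to them, and where a whole thing is asked for, a point or a joint stands for the part that bears it (a point fixed in the world has none). Each returns a list of dicts, best first, with "conf" (0 to 1); they miss things now and then, are a little off and sometimes report something else, mostly with a low value. They report only what shows in the picture. A call takes as long as a camera call.
- trace(target, camera): "mask" (420x560 bool, what is visible of it) and "position" ([column, row] in pixels, amid what is visible of it).
The state is a dict: "time": time; "qpos": joint angles; "qd": joint speeds; "joint_efforts": joint torques, N m; "position": TCP position; "eef_rot": TCP orientation; "wrist_force": force on the tool from outside, world axes, zero at the start; "moment": the same for the moment, N m; "grip_width": finger opening in mm.
Only numpy, scipy, OpenCV 4.12 (cv2) and the standard library are available. Lean on these libraries where they do the work, as an engineer would, in place of code of your own. Each camera call takes 0.05 s, during which the arm holds its last target. There are 200 camera calls.

## Working session

There is one attempt and no reset: what is moved stays moved. The work goes in short steps, Python scripts to look and compute and a tool call to move; the robot and the scene stay as the last step left them, time stands still between calls to the robot, and variables do not carry over. Pictures are saved under pics/ and viewed, about 8 in all and at most 12, crops included, and the job is handed in when it is done.

Besides the shell and the picture viewer there is one more tool, called after "Call:" in YAML: its name, and indented under it one key for each argument. jog_arm: Moves the arm, as the interface text tells. Its arguments: {"type":"object","properties":{"steps":{"type":"array"}},"required":["steps"]}

```bash
ls; mkdir -p pics
cat > h.py <<'E'
import numpy as np, cv2
from cell import observe, snapshot, hand_in, trace, grasp_offset
def snap(n,save=None):
    s=snapshot(n)
    s['R']=np.array(s['R']);s['t']=np.array(s['t'])
    s['f']=len(s['frame'])/2/np.tan(np.radians(s['fovy'])/2)
    if save: cv2.imwrite('pics/'+save,np.array(s['frame'])[:,:,::-1])
    return s
def proj(s,X):
    c=np.atleast_2d(X)@s['R'].T+s['t']; return c[:,:2]/c[:,2:]*s['f']+[s['cx'],s['cy']]
def onz(s,p,z):
    d=s['R'].T@np.array([(p[0]-s['cx'])/s['f'],(p[1]-s['cy'])/s['f'],1]); o=-s['R'].T@s['t']
    return o+d*(z-o[2])/d[2]
E
python3 - <<'E'
from h import *
print(observe(),grasp_offset)
ims=[]
for n in ['scene','side','wrist']:
    s=snap(n,n+'0.png'); print(n,s['f'],s['cx'],s['cy'],-s['R'].T@s['t'])
    for k in ['kiln','crucible_a','crucible_c','clamp_mark','lid_pointer','handle_grip','mug','steel_cup','tweezers']:
        print(k,[(np.round(d['position']).tolist(),round(d['conf'],2),int(d['mask'].sum())) for d in trace(k,n)])
E
```

```text
pics
{'time': 0.0, 'qpos': array([-4.24868577e-06,  2.60640287e-01, -1.39380865e-01,  1.17268875e+00,
       -2.16408347e-05,  1.57083077e+00]), 'qd': array([ 0.00210124, -0.00157634,  0.00059955,  0.00061462, -0.00177177,
       -0.00021089]), 'joint_efforts': array([-3.22425103e-04, -4.05677426e+01,  2.53926122e+01,  1.89446745e-02,
       -4.02533055e-05,  2.61086342e-05]), 'position': array([ 5.24317811e+02, -9.16138506e-03,  2.30483363e+02]), 'eef_rot': array([ 3.14156955e+00, -6.07449693e-05, -3.00581418e-03]), 'wrist_force': array([-0.218353  , -0.03069664,  0.66905315]), 'moment': array([-0.01285691,  0.00033735,  0.02857101]), 'grip_width': 85.3853998834055} -18.700000000000003
scene 459.141816302331 284.5228716150458 212.25840694386858 [ 140.35894081  705.73054938 1051.71321124]
kiln [([345.0, 153.0], 0.79, 5679), ([233.0, 271.0], 0.23, 554)]
crucible_a [([352.0, 109.0], 0.64, 403), ([282.0, 310.0], 0.61, 523)]
crucible_c [([352.0, 109.0], 0.64, 403), ([282.0, 310.0], 0.61, 523)]
clamp_mark []
lid_pointer [([359.0, 133.0], 0.72, 2900)]
handle_grip [([358.0, 135.0], 0.91, 27
[... 394 characters left out ...]
([312.0, 322.0], 0.38, 19771)]
crucible_c [([300.0, 300.0], 0.77, 1162), ([236.0, 178.0], 0.69, 235), ([315.0, 310.0], 0.43, 14737), ([312.0, 322.0], 0.38, 19771)]
clamp_mark []
lid_pointer [([313.0, 310.0], 0.86, 14700)]
handle_grip [([315.0, 303.0], 0.6, 14514), ([234.0, 180.0], 0.3, 299)]
mug [([328.0, 209.0], 0.38, 97)]
steel_cup [([298.0, 187.0], 0.55, 457)]
tweezers [([288.0, 220.0], 0.5, 189)]
wrist 293.8597760069054 279.765397805806 210.52949388097178 [525.01860826  73.93312985 373.24274838]
kiln [([323.0, 321.0], 0.7, 12391)]
crucible_a []
crucible_c []
clamp_mark []
lid_pointer [([328.0, 343.0], 0.79, 4648)]
handle_grip [([330.0, 345.0], 0.95, 4631)]
mug []
steel_cup []
tweezers []
```

View pics/scene0.png

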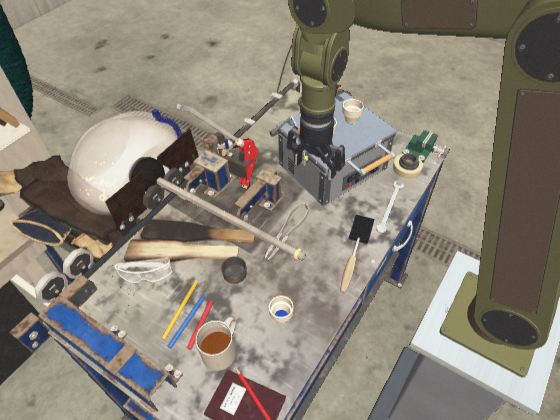

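View pics/side0.png

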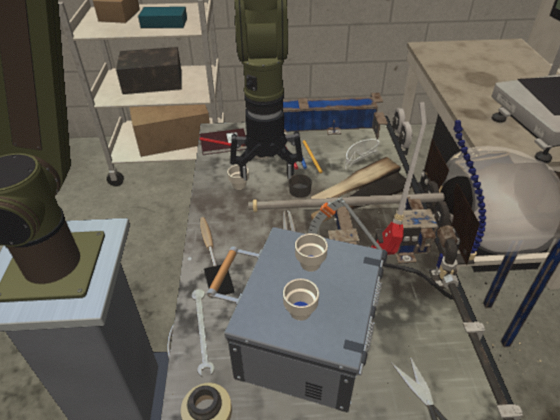

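Run:
```python
from h import *
im=cv2.imread('pics/side0.png')[195:395,205:405]
cv2.imwrite('pics/c1.png',cv2.resize(im,None,fx=3,fy=3,interpolation=cv2.INTER_CUBIC))
s=snap('side');w=snap('scene')
for p,z in [((311,244),232),((301,290),232),((236,172),54),((271,230),178),((385,250),178),((230,336),178),((350,370),178)]: print('side',p,onz(s,p,z).round())
for p,z in [((353,104),232),((282,303),54)]: print('scene',p,onz(w,p,z).round())
```

```text
side (311, 244) [ 600. -188.  232.]
side (301, 290) [ 572. -291.  232.]
side (236, 172) [443. 267.  54.]
side (271, 230) [529. -93. 178.]
side (385, 250) [ 751. -164.  178.]
side (230, 336) [ 450. -337.  178.]
side (350, 370) [ 639. -410.  178.]
scene (353, 104) [ 570. -295.  232.]
scene (282, 303) [447. 266.  54.]
```

View pics/c1.png

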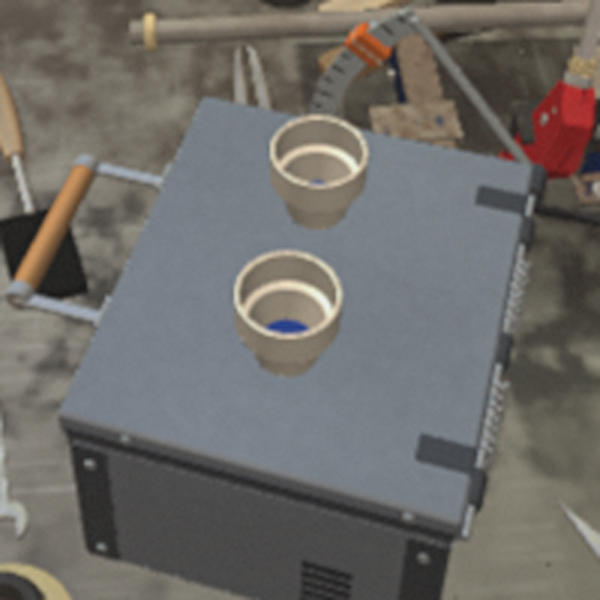

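```bash
cat >> h.py <<'E'
def kw(k,P):  # kiln coords (mm) -> world
    x,y,a=k; P=np.atleast_2d(P); c,s_=np.cos(a),np.sin(a)
    return np.c_[x+c*P[:,0]-s_*P[:,1], y+s_*P[:,0]+c*P[:,1], P[:,2]]
def onlid(P,q): # kiln coords shut -> at angle q
    P=np.atleast_2d(P).astype(float); dx=P[:,0]-117; dz=P[:,2]-150; c,s_=np.cos(q),np.sin(q)
    return np.c_[117+c*dx+s_*dz, P[:,1], 150-s_*dx+c*dz]
E
python3 - <<'E'
from h import *
from scipy.optimize import least_squares as LS
s=snap('side')
F=lambda u:(np.array(u,float)+.5)/3-.5+[205,195]
uv=F([(205,98),(535,165),(62,420),(468,520),(52,228)])
P=[(-114,131,178),(116,131,178),(-114,-131,178),(116,-131,178),(-172,0,165)]
r=LS(lambda k:(proj(s,kw(k,P))-uv).ravel(),[600,-250,-.3])
print(r.x,(r.fun.reshape(-1,2)).round(1).tolist())
k=r.x
print('hinge',kw(k,[117,0,150]),'handle',kw(k,[-172,0,165]))
for p in [(319,155),(288,293)]: print(onz(s,F(p),232))
c=F((370,44)); print('clamp px',c)
for y in (131,140,150,160):
  for q in (.3,.4,.5,.6,.7): print(y,q,proj(s,kw(k,onlid([-33,y,162],q)))[0].round(1), end=' ')
  print()
E
```

```text
[ 5.93211040e+02 -2.46019597e+02 -3.50297737e-01] [[-1.2, -0.5], [0.1, -0.0], [-0.6, -1.8], [0.8, 0.9], [0.7, 1.2]]
hinge [[ 703.10569765 -286.17136194  150.        ]] handle [[ 431.65650063 -186.99307079  165.        ]]
[ 599.19417965 -193.95235352  232.        ]
[ 570.90523273 -296.10742767  232.        ]
clamp px [328.         209.33333333]
131 0.3 [315.1 225.9] 131 0.4 [318.5 221.5] 131 0.5 [322.6 217.5] 131 0.6 [327.3 213.8] 131 0.7 [332.8 210.5] 
140 0.3 [316.2 222.8] 140 0.4 [319.5 218.5] 140 0.5 [323.6 214.5] 140 0.6 [328.3 210.8] 140 0.7 [333.8 207.5] 
150 0.3 [317.3 219.5] 150 0.4 [320.6 215.2] 150 0.5 [324.7 211.2] 150 0.6 [329.4 207.5] 150 0.7 [334.8 204.2] 
160 0.3 [318.4 216.3] 160 0.4 [321.8 211.9] 160 0.5 [325.8 207.9] 160 0.6 [330.5 204.2] 160 0.7 [335.9 200.9]
```

Call:
jog_arm:
  steps:
    - [-1,0.15,-0.9,0.5,0,0,0]
    - [-1,0.15,-0.9,0.5,0,0,0]
    - [-1,0.15,-0.9,0.5,0,0,0]
    - [-1,0.15,-0.9,0.5,0,0,0]
    - [-1,0.15,-0.9,0.5,0,0,0]
    - [-1,0.15,-0.9,0,0,0,0]
    - [-1,0.15,-0.9,0,0,0,0]
    - [-1,0.1,-0.9,0,0,0,0]
    - [-1,0,-0.2,0,0,0,0]
    - [-1,0,0,0,0,0,0]

```text
time: 2.48
position: [570.8, -298.7, 330.1]
eef_rot: [-3.141, 0.006, 0.002]
wrist_force: [-0.1, -0.0, 0.1]
grip_width: 85.4
```

Run:
```python
from h import *
s=snap('wrist','w1.png'); print(-s['R'].T@s['t'],s['R'].round(2).tolist())
for d in trace('crucible_a','wrist'):
    m=d['mask']; 
    if m.sum()<100: continue
    print(d['conf'],d['position'],m.sum(),onz(s,d['position'],232).round(1))
w=snap('scene','s1.png')
for n in ['mug','steel_cup','crucible_a']:
  for d in trace(n,'scene')[:2]: print(n,d['conf'],np.round(d['position']),onz(w,d['position'],45).round())
print(observe()['position'])
```

```text
[ 571.24046938 -224.83042642  472.0210711 ] [[1.0, -0.0, -0.0], [-0.0, -0.96, 0.29], [-0.0, -0.29, -0.96]]
0.94 [280.3, 205.7] 3862 [ 571. -294.  232.]
0.71 [318.7, 72.6] 5494 [ 600.  -190.7  232. ]
mug 0.84 [215. 344.] [522. 435.  45.]
mug 0.5 [340. 137.] [ 621. -346.   45.]
steel_cup 0.61 [236. 270.] [601. 246.  45.]
steel_cup 0.18 [215. 341.] [528. 428.  45.]
crucible_a 0.76 [329. 128.] [ 677. -368.   45.]
crucible_a 0.66 [348. 111.] [ 665. -478.   45.]
[ 571.05208403 -294.34794471  331.84585429]
```

View pics/w1.png

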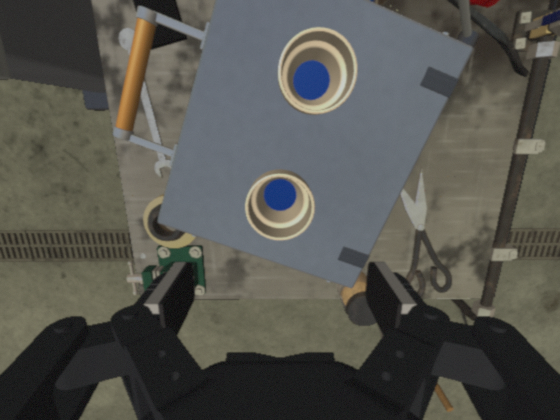

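Call:
jog_arm:
  steps:
    - [-1,0,0,-0.8,0,0,0]
    - [-1,0,0,-0.8,0,0,0]
    - [-1,0,0,-0.8,0,0,0]
    - [-1,0,0,-0.8,0,0,0]
    - [-1,0,0,0,0,0,0]
    - [1,0,0,0,0,0,0]
    - [1,0,0,0,0,0,0]
    - [1,0,0,0,0,0,0]
    - [1,0,0,0,0,0,0]
    - [1,0,0,0,0,0,0]

```text
time: 3.62
position: [572.7, -296.6, 206.6]
eef_rot: [3.139, 0.0, 0.008]
wrist_force: [-0.7, 0.9, 6.4]
grip_width: 58.7
```

Call:
jog_arm:
  steps:
    - [1,0,0,0,0,0,0]
    - [1,0,0,0.4,0,0,0]
    - [1,0,0,0.7,0,0,0]
    - [1,0,0,0.7,0,0,0]
    - [1,0,0,0.7,0,0,0]
    - [1,0,0,0.7,0,0,0]
    - [1,0,0,0,0,0,0]

```text
time: 4.2
position: [573.3, -297.3, 338.9]
eef_rot: [3.136, -0.0, 0.017]
wrist_force: [0.0, -1.0, 0.2]
grip_width: 58.8
```

Run:
```python
from h import *
o=observe();print(o['position'],o['wrist_force'],o['grip_width'])
```

```text
[ 573.31608544 -297.27257179  338.93482422] [ 0.04048702 -1.04649236  0.24743274] 58.84795681460047
```

Call:
jog_arm:
  steps:
    - [1,0,0,0,0,0,0]
    - [1,0,0,0,0,0,0]

```text
time: 4.37
position: [571.2, -296.1, 331.3]
eef_rot: [3.141, -0.0, 0.001]
wrist_force: [0.3, 0.6, -1.9]
grip_width: 58.5
```

Run:
```python
from h import *
o=observe();print(o['position'],o['wrist_force'],o['grip_width'])
s=snap('wrist','w2.png');
o=observe();print(o['position'],o['wrist_force'],o['grip_width'])
for d in trace('crucible_a','wrist'): print(d['conf'],d['position'],d['mask'].sum())
```

```text
[ 571.19517314 -296.12346056  331.28892272] [ 0.31104923  0.59042879 -1.85274268] 58.4878010651149
[ 570.73852446 -295.90514824  330.33793527] [ 1.22215923 -0.27053425 -1.24355373] 58.650462977489944
0.86 [314.8, 74.6] 5402
0.55 [280.0, 280.4] 13150
```

View pics/w2.png

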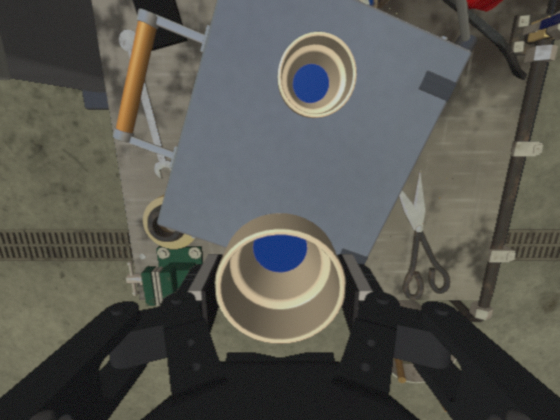

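Call:
jog_arm:
  steps:
    - [1,-0.1,0.5,0,0,0,0]
    - [1,-0.2,0.9,0,0,0,0]
    - [1,-0.2,1,0,0,0,0]
    - [1,-0.2,1,0,0,0,0]
    - [1,-0.2,1,0,0,0,0]
    - [1,-0.2,1,0,0,0,0]
    - [1,-0.2,1,0,0,0,0]
    - [1,-0.2,1,0,0,0,0]
    - [1,-0.2,1,0,0,0,0]
    - [1,-0.25,1,0,0,0,0]

```text
time: 5.3
position: [491.6, 81.6, 330.0]
eef_rot: [3.141, -0.001, -0.003]
wrist_force: [1.1, 0.1, -0.5]
grip_width: 58.9
```

Call:
jog_arm:
  steps:
    - [1,-0.3,1,0,0,0,0]
    - [1,-0.3,1,0,0,0,0]
    - [1,-0.3,1,-0.3,0,0,0]
    - [1,-0.3,0.9,-0.5,0,0,0]
    - [1,-0.2,0.5,-0.7,0,0,0]
    - [1,0,0.2,-0.7,0,0,0]
    - [1,0,0,-0.5,0,0,0]
    - [1,0,0,0,0,0,0]
    - [1,0,0,0,0,0,0]
    - [1,0,0,0,0,0,0]

```text
time: 6.13
position: [438.2, 261.0, 225.0]
eef_rot: [-3.141, 0.001, -0.001]
wrist_force: [1.0, 0.8, -0.2]
grip_width: 58.7
```

Run:
```python
from h import *
o=observe();print(o['position'],o['eef_rot'],o['wrist_force'],o['grip_width'])
s=snap('wrist','w3.png'); print(-s['R'].T@s['t'])
for d in trace('crucible_a','wrist'):
  m=d['mask'];ys,xs=np.nonzero(m); print(d['conf'],d['position'],m.sum(),xs.min(),xs.max(),ys.min(),ys.max(),onz(s,d['position'],54))
```

```text
[438.16242363 260.95324435 225.01458067] [-3.14149821e+00  8.19448067e-04 -5.03719577e-04] [ 1.02241609  0.84208934 -0.22824827] 58.7393484930601
[438.18745098 334.87642564 366.93791718]
0.96 [280.1, 279.9] 13217 215 344 213 343 [438.32601223 151.99969402  54.        ]
0.59 [286.9, 176.3] 2418 261 315 151 207 [445.70263629 277.57702264  54.        ]
```

View pics/w3.png

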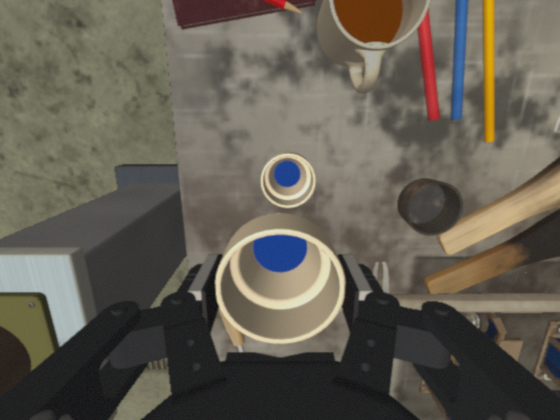

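```bash
cat >> h.py <<'E'
from scipy.optimize import least_squares
def fitrim(s,mask,z,x0,seat=None):
    """fit silhouette of a crucible (rim height z) to mask: hull extents of rim circle + foot"""
    a=np.linspace(0,2*np.pi,90,endpoint=False); C=np.c_[np.cos(a),np.sin(a)]
    def sil(p):
        P=np.vstack([np.c_[p[0]+r*C[:,0],p[1]+r*C[:,1],np.full(90,z+h)] for r,h in((30,0),(30,-24),(25,-24),(19,-54))])
        im=np.zeros(mask.shape,np.uint8); h=cv2.convexHull(proj(s,P).astype(np.float32))
        cv2.fillConvexPoly(im,np.round(h*16).astype(np.int32),1,shift=4); return im
    from scipy.optimize import minimize
    r=minimize(lambda p:(sil(p)!=mask).sum(),x0,method='Nelder-Mead',options=dict(initial_simplex=np.array([x0,np.add(x0,[8,0]),np.add(x0,[0,8])],float)))
    return r.x,r.fun,mask.sum()
E
python3 - <<'E'
from h import *
for n in ['wrist','scene','side']:
    s=snap(n)
    for d in trace('crucible_c',n):
        if d['mask'].sum()<3000:
            X=onz(s,d['position'],30)
            if np.hypot(*(X[:2]-[445,268]))<40:
                print(n,d['conf'],X.round(1),fitrim(s,d['mask'],54,[445,268]))
        elif n=='wrist': print('held',fitrim(s,d['mask'],253,[438,261]), onz(s,[280,285],253))
E
```

```text
held (array([438.70656794, 261.70649704]), np.float64(907.0), np.int64(13422)) [438.97772754 265.43564855 253.        ]
wrist 0.73 [447.1 271.   30. ] (array([446.42211378, 272.92025274]), np.float64(99.0), np.int64(2439))
scene 0.86 [448.8 270.1  30. ] (array([446.3125 , 276.90625]), np.float64(77.0), np.int64(521))
side 0.96 [441.  286.4  30. ] (array([446.44360352, 274.87658691]), np.float64(25.0), np.int64(446))
```

Call:
jog_arm:
  steps:
    - [1,0.2,0.3,-0.7,0,0,0]
    - [1,0,0,-0.8,0,0,0]
    - [1,0,0,-0.8,0,0,0]
    - [1,0,0,-0.5,0,0,0]
    - [1,0,0,-0.3,0,0,0]
    - [1,0,0,-0.3,0,0,0]
    - [1,0,0,-0.2,0,0,0]
    - [1,0,0,0,0,0,0]
    - [1,0,0,0,0,0,0]

```text
time: 7.28
position: [445.9, 273.1, 80.4]
eef_rot: [3.141, -0.0, -0.001]
wrist_force: [-0.1, 0.8, -0.9]
grip_width: 58.6
```

Run:
```python
from h import *
o=observe();print(o['position'],o['eef_rot'],o['wrist_force'],o['moment'],o['grip_width'])
for n in ('scene','side'):
  im=snap(n,n+'4.png')['frame']
a=cv2.imread('pics/scene4.png')[240:390,210:360]; b=cv2.imread('pics/side4.png')[100:250,160:310]
cv2.imwrite('pics/c4.png',cv2.resize(np.hstack([a,b]),(800,400),interpolation=cv2.INTER_CUBIC))
```

```text
[445.87767961 273.08891425  80.41902147] [ 3.14137754e+00 -1.25143438e-04 -5.55625738e-04] [-0.06804461  0.77417922 -0.86931142] [ 0.01899138 -0.053806    0.0117769 ] 58.57424330424334
```

View pics/c4.png

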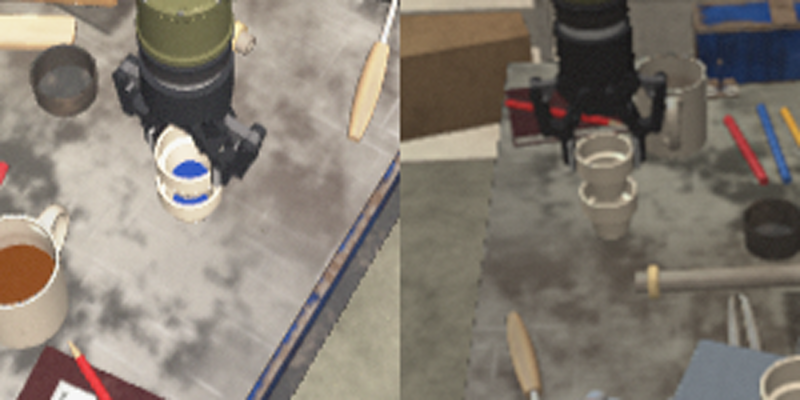

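Call:
jog_arm:
  steps:
    - [1,0,0,-0.2,0,0,0]
    - [1,0,0,-0.2,0,0,0]
    - [1,0,0,-0.15,0,0,0]
    - [1,0,0,0,0,0,0]
    - [1,0,0,0,0,0,0]

```text
time: 7.8
position: [445.2, 272.7, 57.7]
eef_rot: [3.141, -0.0, -0.002]
wrist_force: [0.3, 0.1, -0.9]
grip_width: 58.7
```

Call:
jog_arm:
  steps:
    - [1,0,0,-0.1,0,0,0]
    - [1,0,0,-0.05,0,0,0]
    - [1,0,0,0,0,0,0]

```text
time: 8.05
position: [446.2, 273.4, 53.0]
eef_rot: [-3.141, -0.0, -0.001]
wrist_force: [-1.6, -1.1, 2.1]
grip_width: 58.6
```

Call:
jog_arm:
  steps:
    - [1,0,0,-0.08,0,0,0]
    - [1,0,0,0,0,0,0]

```text
time: 8.22
position: [446.4, 273.6, 52.8]
eef_rot: [-3.14, -0.0, -0.003]
wrist_force: [-7.0, -3.8, 27.2]
grip_width: 58.7
```

Call:
jog_arm:
  steps:
    - [1,-0.02,-0.02,0.06,0,0,0]
    - [1,0,0,0,0,0,0]
    - [-1,0,0,0,0,0,0]
    - [-1,0,0,0,0,0,0]
    - [-1,0,0,0,0,0,0]
    - [-1,0,0,0.4,0,0,0]
    - [-1,0,0,0.8,0,0,0]
    - [-1,0,0,1,0,0,0]
    - [-1,0,0,1,0,0,0]
    - [-1,0,0,0,0,0,0]

```text
time: 9.05
position: [449.2, 274.9, 186.8]
eef_rot: [-3.135, 0.0, -0.017]
wrist_force: [0.6, 0.6, -0.1]
grip_width: 85.4
```

Call:
jog_arm:
  steps:
    - [-1,0.2,-0.8,1,0,0,0]
    - [-1,0.2,-0.9,1,0,0,0]
    - [-1,0.2,-0.9,1,0,0,0]
    - [-1,0.2,-0.9,1,0,0,0]
    - [-1,0,0,0,0,0,0]
    - [-1,0,0,0,0,0,0]

```text
time: 9.55
position: [471.4, 163.2, 305.1]
eef_rot: [-3.14, 0.005, -0.006]
wrist_force: [-0.3, 0.2, -1.1]
grip_width: 85.3
```

Run:
```python
from h import *
o=observe();print(o['position'],o['wrist_force'],o['grip_width'])
for n in ('scene','side','wrist'):
  s=snap(n,n+'5.png')
  for d in trace('crucible_c',n):
    if d['mask'].sum()<3000:
     X=onz(s,d['position'],50)
     if np.hypot(*(X[:2]-[445,273]))<40: 
       ys,xs=np.nonzero(d['mask']); print(n,d['conf'],d['mask'].sum(),xs.min(),xs.max(),ys.min(),ys.max())
       print(proj(s,[[446,273,78],[446,273,54],[446,273,0]]).round(1).tolist())
a=cv2.imread('pics/scene5.png')[255:355,230:330]; b=cv2.imread('pics/side5.png')[120:220,180:280]
cv2.imwrite('pics/c5.png',cv2.resize(np.hstack([a,b]),(800,400),interpolation=cv2.INTER_CUBIC))
```

```text
[471.43579007 163.21452558 305.11247536] [-0.34022459  0.24978149 -1.08815075] 85.28941235859524
scene 0.88 545 269 293 292 317
[[280.8, 300.5], [280.9, 305.4], [281.3, 315.7]]
scene 0.69 59 275 289 317 322
[[280.8, 300.5], [280.9, 305.4], [281.3, 315.7]]
side 0.87 339 226 247 158 177
[[236.6, 163.9], [237.2, 170.7], [238.5, 185.4]]
wrist 0.82 2175 234 285 63 116
[[260.8, 88.9], [262.1, 90.9], [264.5, 94.6]]
```

View pics/c5.png

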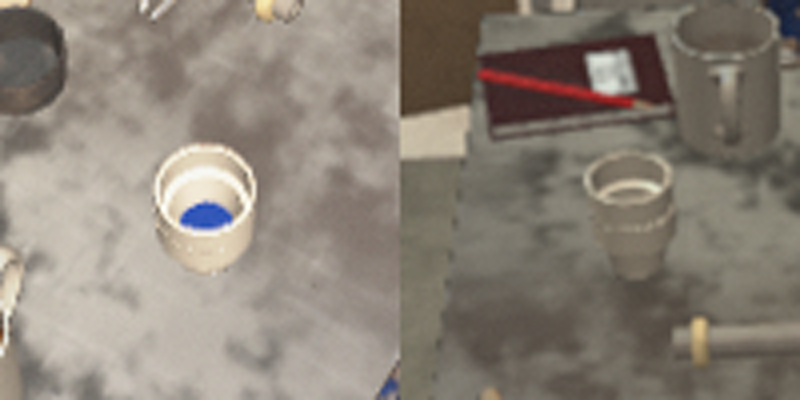

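Call:
jog_arm:
  steps:
    - [-1,0.3,-0.8,0.2,0,0,0]
    - [-1,0.3,-0.9,0.2,0,0,0]
    - [-1,0.3,-0.9,0.2,0,0,0]
    - [-1,0.3,-0.9,0,0,0,0]
    - [-1,0.3,-0.9,0,0,0,0]
    - [-1,0.3,-0.9,0,0,0,0]
    - [-1,0.3,-0.9,0,0,0,0]
    - [-1,0.3,-0.9,0,0,0,0]
    - [-1,0.4,-0.9,0,0,0,0]
    - [-1,0.4,-0.9,0,0,0,0]

```text
time: 10.68
position: [598.2, -193.1, 326.7]
eef_rot: [-3.141, -0.002, 0.002]
wrist_force: [1.8, 0.3, 0.5]
grip_width: 85.4
```

Call:
jog_arm:
  steps:
    - [-1,0,0,0,0,0,0]
    - [-1,0,0,0,0,0,0]

```text
time: 10.85
position: [598.3, -193.3, 325.1]
eef_rot: [-3.14, 0.003, 0.005]
wrist_force: [0.2, 0.9, 0.2]
grip_width: 85.0
```

Run:
```python
from h import *
o=observe();print(o['position'],o['eef_rot'])
for n in ('wrist','side','scene'):
  s=snap(n,n+'6.png')
  for d in trace('crucible_a',n):
    X=onz(s,d['position'],215)
    if d['mask'].sum()<8000 and np.hypot(*(X[:2]-[600,-191]))<40: print(n,d['conf'],X,onz(s,d['position'],232),fitrim(s,d['mask'],232,[600,-191]))
```

```text
[ 598.28659871 -193.32509837  325.13723348] [-3.1403875   0.0033473   0.00500134]
wrist 0.89 [ 599.96862086 -195.0826972   215.        ] [ 599.899003   -189.98978537  232.        ] (array([ 598.39342165, -189.99590659]), np.float64(186.0), np.int64(4032))
side 0.62 [ 603.20035999 -184.69173368  215.        ] [ 600.89953873 -200.18093248  232.        ] (array([ 597.95727539, -189.0435791 ]), np.float64(85.0), np.int64(972))
scene 0.66 [ 598.85264474 -185.28006544  215.        ] [ 589.53715544 -167.17687279  232.        ] (array([ 598.39672852, -184.44372559]), np.float64(73.0), np.int64(428))
```

Call:
jog_arm:
  steps:
    - [-1,0,0.08,-0.75,0,0,0]
    - [-1,0,0,-0.8,0,0,0]
    - [-1,0,0,-0.8,0,0,0]
    - [-1,0,0,-0.7,0,0,0]
    - [-1,0,0,0,0,0,0]
    - [-1,0,0,0,0,0,0]
    - [1,0,0,0,0,0,0]
    - [1,0,0,0,0,0,0]
    - [1,0,0,0,0,0,0]
    - [1,0,0,0,0,0,0]

```text
time: 11.98
position: [599.5, -189.2, 208.9]
eef_rot: [3.14, 0.0, 0.008]
wrist_force: [-1.0, 1.1, 7.2]
grip_width: 56.7
```

Call:
jog_arm:
  steps:
    - [1,0,0,0,0,0,0]
    - [1,0,0,0,0,0,0]
    - [1,0,0,0.4,0,0,0]
    - [1,0,0,0.7,0,0,0]
    - [1,0,0,0.7,0,0,0]
    - [1,0,0,0.7,0,0,0]
    - [1,0,0,0.7,0,0,0]
    - [1,0,0,0,0,0,0]
    - [1,0,0,0,0,0,0]
    - [1,0,0,0,0,0,0]

```text
time: 12.82
position: [598.0, -189.0, 333.6]
eef_rot: [3.141, -0.0, 0.001]
wrist_force: [0.7, -0.6, -2.0]
grip_width: 57.1
```

Call:
jog_arm:
  steps:
    - [1,-0.2,0.5,0,0,0,0]
    - [1,-0.3,0.9,0,0,0,0]
    - [1,-0.3,0.95,0,0,0,0]
    - [1,-0.3,0.95,0,0,0,0]
    - [1,-0.3,0.95,0,0,0,0]
    - [1,-0.3,0.95,0,0,0,0]
    - [1,-0.3,0.95,0,0,0,0]
    - [1,-0.3,0.95,0,0,0,0]
    - [1,-0.3,0.95,0,0,0,0]
    - [1,-0.3,0.95,0,0,0,0]

```text
time: 13.65
position: [480.1, 172.4, 332.0]
eef_rot: [3.141, -0.0, -0.004]
wrist_force: [1.2, 0.5, -1.3]
grip_width: 57.6
```

Call:
jog_arm:
  steps:
    - [1,-0.3,0.9,-0.2,0,0,0]
    - [1,-0.3,0.8,-0.4,0,0,0]
    - [1,-0.3,0.5,-0.6,0,0,0]
    - [1,-0.1,0.3,-0.6,0,0,0]
    - [1,0,0,-0.3,0,0,0]
    - [1,0,0,0,0,0,0]
    - [1,0,0,0,0,0,0]
    - [1,0,0,0,0,0,0]

```text
time: 14.32
position: [442.1, 270.8, 249.8]
eef_rot: [3.141, -0.001, -0.0]
wrist_force: [-0.5, -0.1, -1.2]
grip_width: 57.1
```

Run:
```python
from h import *
o=observe();print(o['position'],o['eef_rot'],o['wrist_force'],o['grip_width'])
for n in ('wrist','side','scene'):
  s=snap(n,n+'7.png')
  for d in trace('crucible_a',n):
    ys,xs=np.nonzero(d['mask']); print(n,d['conf'],d['mask'].sum(),xs.min(),xs.max(),ys.min(),ys.max(),onz(s,d['position'],65).round(), fitrim(s,d['mask'],78,[446,273]) if n=='wrist' else '')
```

```text
[442.07462267 270.7908021  249.81861585] [ 3.14143130e+00 -9.22907627e-04 -4.86202842e-05] [-0.52712431 -0.06428044 -1.17723379] 57.10941710555788
wrist 0.97 12812 217 341 213 341 [442. 153.  65.] (array([457.00180054, 205.03112793]), np.float64(10492.0), np.int64(12812))
wrist 0.9 2418 256 310 159 214 [448. 271.  65.] (array([445.49550676, 273.34274888]), np.float64(100.0), np.int64(2418))
wrist 0.62 70 270 287 156 162 [441. 302.  65.] (array([441.02160263, 275.15628815]), np.float64(2445.0), np.int64(70))
side 0.94 459 219 240 98 124 [430. 596.  65.] 
side 0.73 16710 206 382 228 375 [ 598. -186.   65.] 
side 0.6 348 226 247 158 177 [449. 273.  65.] 
side 0.58 209 228 248 175 189 [444. 218.  65.] 
scene 0.85 575 267 289 245 276 [520. 177.  65.]
```

View pics/wrist7.png

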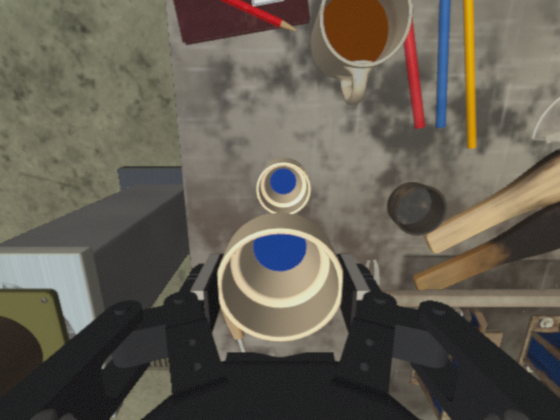

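Call:
jog_arm:
  steps:
    - [1,0.09,0.06,-0.7,0,0,0]
    - [1,0,0,-0.8,0,0,0]
    - [1,0,0,-0.8,0,0,0]
    - [1,0,0,-0.5,0,0,0]
    - [1,0,0,-0.4,0,0,0]
    - [1,0,0,-0.3,0,0,0]
    - [1,0,0,0,0,0,0]
    - [1,0,0,-0.2,0,0,0]
    - [1,0,0,-0.2,0,0,0]
    - [1,0,0,0,0,0,0]

```text
time: 15.45
position: [445.3, 273.3, 92.9]
eef_rot: [3.141, -0.0, -0.001]
wrist_force: [-0.7, 0.1, -1.0]
grip_width: 57.2
```

Call:
jog_arm:
  steps:
    - [1,0,0,-0.1,0,0,0]
    - [1,0,0,0,0,0,0]

```text
time: 15.62
position: [445.5, 273.5, 89.5]
eef_rot: [-3.142, 0.0, -0.0]
wrist_force: [1.2, 0.1, -0.8]
grip_width: 56.9
```

Call:
jog_arm:
  steps:
    - [1,0,0,-0.1,0,0,0]
    - [1,0,0,-0.05,0,0,0]
    - [1,0,0,0,0,0,0]

```text
time: 15.87
position: [445.3, 273.4, 83.3]
eef_rot: [3.141, 0.0, -0.001]
wrist_force: [-0.6, -0.2, -1.2]
grip_width: 56.9
```

Call:
jog_arm:
  steps:
    - [1,0,0,-0.06,0,0,0]
    - [1,0,0,0,0,0,0]

```text
time: 16.03
position: [445.4, 273.4, 80.9]
eef_rot: [3.141, 0.0, -0.0]
wrist_force: [-0.2, -0.3, -0.8]
grip_width: 57.2
```

Call:
jog_arm:
  steps:
    - [1,0,0,-0.05,0,0,0]
    - [1,0,0,0,0,0,0]

```text
time: 16.2
position: [445.9, 273.7, 79.4]
eef_rot: [-3.141, 0.0, -0.001]
wrist_force: [0.3, 0.3, -0.1]
grip_width: 57.0
```

Call:
jog_arm:
  steps:
    - [1,0,0,-0.05,0,0,0]
    - [1,0,0,0,0,0,0]

```text
time: 16.37
position: [446.1, 273.9, 79.2]
eef_rot: [-3.14, 0.0, -0.003]
wrist_force: [-2.6, -2.6, 12.3]
grip_width: 57.2
```

Call:
jog_arm:
  steps:
    - [1,0,0,-0.03,0,0,0]
    - [1,0,0,0,0,0,0]

```text
time: 16.53
position: [446.2, 274.0, 79.1]
eef_rot: [-3.14, -0.0, -0.004]
wrist_force: [-5.7, -2.5, 21.2]
grip_width: 57.1
```

Call:
jog_arm:
  steps:
    - [1,0,0,0.05,0,0,0]
    - [1,0,0,0,0,0,0]
    - [-1,0,0,0,0,0,0]
    - [-1,0,0,0,0,0,0]
    - [-1,0,0,0,0,0,0]
    - [-1,0,0,0.4,0,0,0]
    - [-1,0,0,0.8,0,0,0]
    - [-1,0,0,1,0,0,0]
    - [-1,0,0,1,0,0,0]
    - [-1,0,0,0,0,0,0]

```text
time: 17.37
position: [449.3, 275.9, 213.3]
eef_rot: [-3.135, 0.0, -0.017]
wrist_force: [0.9, 1.4, 0.7]
grip_width: 85.4
```

Call:
jog_arm:
  steps:
    - [-1,0,-0.8,1,0,0,0]
    - [-1,0,-0.9,1,0,0,0]
    - [-1,0,-0.9,0.5,0,0,-0.7]
    - [-1,0,-1,0,0,0,-0.7]
    - [-1,0,-1,0,0,0,-0.7]
    - [-1,0,-1,0,0,0,-0.7]
    - [-1,0,-1,0,0,0,-0.5]
    - [-1,0,-1,0,0,0,0]
    - [-1,0,0,0,0,0,0]
    - [-1,0,0,0,0,0,0]

```text
time: 18.2
position: [445.3, -18.3, 289.1]
eef_rot: [-3.093, 0.548, 0.001]
wrist_force: [-0.2, -0.3, -0.5]
grip_width: 85.6
```

Run:
```python
from h import *
o=observe();print(o['position'],o['eef_rot'],o['wrist_force'],o['grip_width'])
for n in ('side','scene','wrist'):
  s=snap(n,n+'8.png')
a=cv2.imread('pics/scene8.png')[255:355,230:330]; b=cv2.imread('pics/side8.png')[120:220,180:280]
cv2.imwrite('pics/c8.png',cv2.resize(np.hstack([a,b]),(800,400),interpolation=cv2.INTER_CUBIC))
```

```text
[445.25070658 -18.26337618 289.12547948] [-3.09320608e+00  5.47781517e-01  1.15496858e-03] [-0.21111218 -0.33741653 -0.54635483] 85.55565220584732
```

View pics/c8.png

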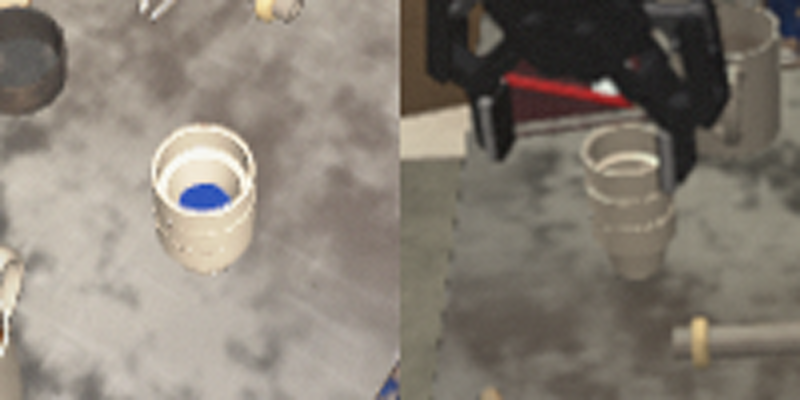

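Call:
jog_arm:
  steps:
    - [-1,0.6,-0.7,0.3,0,0,0]
    - [-1,0.6,-0.7,0.3,0,0,0]
    - [-1,0.6,-0.7,0.3,0,0,0]
    - [-1,0.6,-0.7,0.1,0,0,0]
    - [-1,0.5,-0.7,0,0,0,0]
    - [-1,0,0,0,0,0,0]
    - [-1,0,0,0,0,0,0]

```text
time: 18.93
position: [562.8, -155.7, 328.1]
eef_rot: [-3.095, 0.538, 0.003]
wrist_force: [-0.8, -0.2, -0.1]
grip_width: 85.3
```

Run:
```python
from h import *
import pickle
S={}
for n in ('side','scene','wrist'):
  s=snap(n,n+'9.png'); S[n]={k:s[k] for k in ('R','t','f','cx','cy')}; S[n]['img']=np.array(s['frame'])
  hsv=cv2.cvtColor(S[n]['img'],cv2.COLOR_RGB2HSV)
  for nm,lo,hi in(('orange',(5,170,120),(15,255,255)),('yellow',(20,150,120),(35,255,255))):
    m=cv2.inRange(hsv,lo,hi); c=cv2.connectedComponentsWithStats(m)
    print(n,nm,[(c[2][i].tolist(),c[3][i].round(1).tolist()) for i in range(1,c[0]) if c[2][i][4]>8])
  for t in ['handle_grip','lid_pointer','clamp_mark']: print(t,[(d['conf'],d['position'],int(d['mask'].sum())) for d in trace(t,n)])
pickle.dump(S,open('S.pkl','wb'))
```

```text
side orange [([323, 203, 12, 12, 55], [328.3, 208.8]), ([320, 208, 10, 9, 18], [324.5, 212.2])]
side yellow []
handle_grip [(0.89, [304.3, 297.2], 16636)]
lid_pointer [(0.57, [307.3, 298.3], 16801)]
clamp_mark [(0.31, [304.9, 298.4], 16544)]
scene orange [([293, 128, 6, 3, 9], [296.1, 129.1]), ([297, 132, 5, 3, 11], [299.0, 133.0]), ([201, 332, 29, 22, 455], [215.0, 342.4])]
scene yellow [([162, 281, 36, 58, 209], [178.6, 310.9])]
handle_grip [(0.76, [338.7, 134.0], 5392), (0.74, [279.8, 315.9], 116)]
lid_pointer [(0.8, [339.7, 131.6], 5255)]
clamp_mark [(0.71, [283.4, 315.4], 129), (0.48, [294.4, 133.2], 80)]
wrist orange [([336, 111, 7, 19, 114], [339.3, 120.3]), ([346, 111, 30, 20, 443], [358.7, 120.1])]
wrist yellow [([298, 124, 20, 7, 120], [307.4, 127.1])]
handle_grip [(0.83, [319.3, 231.3], 43157)]
lid_pointer [(0.81, [321.2, 229.8], 43752), (0.39, [357.3, 118.5], 987)]
clamp_mark []
```

View pics/wrist9.png

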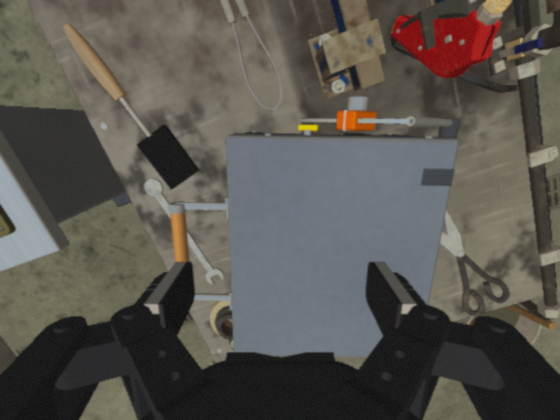

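```bash
cat > fit.py <<'E'
from h import *
import pickle
S=pickle.load(open('S.pkl','rb')); W,D=S['wrist'],S['side']
F=lambda u:(np.array(u,float)+.5)/3-.5+[205,195]
cor=np.array([(-114,131,178),(116,131,178),(-114,-131,178),(116,-131,178)],float)
duv=F([(205,98),(535,165),(62,420),(468,520)])
B=np.array([(a,b,c) for a in(-13,13) for b in(-7,7) for c in(-9,9)],float)
def bbox(s,k,q,y):
    p=proj(s,kw(k,onlid(B+[-33,y,162],q))); return np.r_[p.min(0),p.max(0)]
def res(v):
    k=v[:3];q,y=v[3:5]; w=[]
    w.append((proj(W,kw(k,cor[:2]))-[(228,137),(456,137.5)]).ravel())
    w.append((proj(W,kw(k,[-33,v[5],162]))-[307.4,127.1]).ravel())
    w.append((proj(W,kw(k,[[-172,50,165]]))-[(177.5,208)]).ravel())
    w.append((proj(D,kw(k,cor))-duv).ravel())
    w.append((proj(D,kw(k,[-172,0,165]))-F([(52,228)])).ravel())
    w.append(bbox(W,k,q,y)-[335.5,110.5,376,131])
    w.append(bbox(D,k,q,y)-[319.5,202.5,335,217])
    return np.concatenate(w)
if __name__=='__main__':
    for q0 in(.4,.6):
        r=least_squares(res,[593,-246,-.35,q0,145,138],loss='soft_l1'); print(r.x.round(3),r.cost); print(res(r.x).round(1).tolist())
    k=r.x[:3]; print('handle',kw(k,[-172,0,165]),'hinge',kw(k,[117,0,150]))
    print('handle wrist only',onz(W,(180,253),165))
E
python3 fit.py
```

```text
[ 5.93279e+02 -2.44237e+02 -3.53000e-01  5.56000e-01  1.46326e+02
  1.39989e+02] 17.326871885598248
[-2.7, -0.6, 5.7, 0.8, 0.1, 0.0, 0.3, 3.6, -1.0, -1.2, 0.1, -0.6, -0.7, -2.9, 0.4, -0.1, 0.8, 0.4, -1.8, -0.1, 1.4, 0.1, -1.2, -1.2, 0.6, 1.0]
[ 5.93279e+02 -2.44237e+02 -3.53000e-01  5.56000e-01  1.46326e+02
  1.39989e+02] 17.32687188559865
[-2.7, -0.6, 5.7, 0.8, 0.1, 0.0, 0.3, 3.6, -1.0, -1.2, 0.1, -0.6, -0.7, -2.9, 0.4, -0.1, 0.8, 0.4, -1.8, -0.1, 1.4, 0.1, -1.2, -1.2, 0.6, 1.0]
handle [[ 431.85857578 -184.84360891  165.        ]] hinge [[ 703.08190651 -284.63792172  150.        ]]
handle wrist only [ 430.02548267 -183.65603072  165.        ]
```

Call:
jog_arm:
  steps:
    - [0,-0.6,-0.15,0,0,0,0]
    - [0,-0.8,-0.2,0,0,0,0]
    - [0,-0.8,-0.2,-0.4,0,0,0]
    - [0,-0.8,-0.18,-0.8,0,0,0]
    - [0,-0.3,0,-0.9,0,0,0]
    - [0,0,0,-0.4,0,0,0]
    - [0,0,0,0,0,0,0]
    - [0,0,0,0,0,0,0]

```text
time: 20.2
position: [432.0, -184.9, 232.4]
eef_rot: [-3.094, 0.541, 0.001]
wrist_force: [-0.4, -0.4, 0.9]
grip_width: 42.4
```

Run:
```python
from h import *
o=observe();print(o['position'],o['eef_rot'],o['grip_width'])
s=snap('wrist','w10.png')
hsv=cv2.cvtColor(np.array(s['frame']),cv2.COLOR_RGB2HSV); m=cv2.inRange(hsv,(8,110,100),(20,220,255)); c=cv2.connectedComponentsWithStats(m)
for i in range(1,c[0]):
  if c[2][i][4]>150: print(c[2][i],c[3][i].round(1),onz(s,c[3][i],168).round(1))
k=(593.3,-244.2,-.353)
print(proj(s,kw(k,[(-172,50,165),(-172,0,165),(-172,-50,165)])).round())
```

```text
[ 431.9907387  -184.8993171   232.40810539] [-3.09442866e+00  5.40720961e-01  1.28066950e-03] 42.42883852136568
[ 268  157   22  130 2601] [277.8 218.8] [ 432.1 -180.4  168. ]
[[280. 156.]
 [280. 223.]
 [279. 281.]]
```

Call:
jog_arm:
  steps:
    - [0,0,0,-0.7,0,0,0]
    - [0,0,0,-0.8,0,0,0]
    - [0,0,0,-0.6,0,0,0]
    - [0,0,0,0,0,0,0]
    - [0,0,0,0,0,0,0]
    - [1,0,0,0,0,0,0]
    - [1,0,0,0,0,0,0]
    - [1,0,0,0,0,0,0]
    - [1,0,0,0,0,0,0]

```text
time: 21.0
position: [430.7, -184.3, 150.3]
eef_rot: [-3.094, 0.541, 0.004]
wrist_force: [-6.2, 3.4, 7.2]
grip_width: 14.0
```

Call:
jog_arm:
  steps:
    - [1,0,0,0,0,0,0]
    - [1,0,0,0,0,0,0]

```text
time: 21.17
position: [430.7, -184.3, 150.3]
eef_rot: [-3.094, 0.541, 0.003]
wrist_force: [-6.3, 2.6, 7.8]
grip_width: 13.7
```

Run:
```python
from h import *
k=(593.3,-244.2,-.353)
print(observe()['qpos'].round(3))
P=np.array([[-172-0.,0,148]])
qs=np.array([0,.02,.06,.11,.16,.21,.26,.31,.36,.41,.46,.51,.535,.55])
W=np.array([kw(k,onlid(P,q))[0] for q in qs])
for a,b,d in zip(qs,qs[1:],np.diff(W,axis=0)): print(b,(d/40).round(2),((b-a)/np.radians(6)*np.array([-np.sin(k[2]),np.cos(k[2]),0])).round(2))
```

```text
[-0.404  0.219 -0.417  0.938 -0.     1.513]
0.02 [ 0.   -0.    0.14] [0.07 0.18 0.  ]
0.06 [ 0.01 -0.    0.29] [0.13 0.36 0.  ]
0.11 [ 0.03 -0.01  0.36] [0.17 0.45 0.  ]
0.16 [ 0.04 -0.02  0.36] [0.17 0.45 0.  ]
0.21 [ 0.06 -0.02  0.36] [0.17 0.45 0.  ]
0.26 [ 0.08 -0.03  0.35] [0.17 0.45 0.  ]
0.31 [ 0.09 -0.03  0.35] [0.17 0.45 0.  ]
0.36 [ 0.11 -0.04  0.34] [0.17 0.45 0.  ]
0.41 [ 0.13 -0.05  0.34] [0.17 0.45 0.  ]
0.46 [ 0.14 -0.05  0.33] [0.17 0.45 0.  ]
0.51 [ 0.16 -0.06  0.32] [0.17 0.45 0.  ]
0.535 [ 0.08 -0.03  0.16] [0.08 0.22 0.  ]
0.55 [ 0.05 -0.02  0.09] [0.05 0.13 0.  ]
```

Call:
jog_arm:
  steps:
    - [1,0,0,0.14,0.07,0.18,0]
    - [1,0.01,0,0.29,0.13,0.36,0]
    - [1,0.03,-0.01,0.36,0.17,0.45,0]
    - [1,0.04,-0.02,0.36,0.17,0.45,0]
    - [1,0.06,-0.02,0.36,0.17,0.45,0]
    - [1,0.08,-0.03,0.35,0.17,0.45,0]
    - [1,0,0,0,0,0,0]
    - [1,0,0,0,0,0,0]

```text
time: 21.83
position: [439.5, -187.6, 223.6]
eef_rot: [-3.02, 0.528, 0.405]
wrist_force: [-6.2, 2.5, -3.8]
grip_width: 13.7
```

Run:
```python
from h import *
k=(593.3,-244.2,-.353)
o=observe();print(o['qpos'].round(3),o['position'],o['eef_rot'],o['wrist_force'],o['moment'],kw(k,onlid([-172,0,148],.26)))
```

```text
[-0.397  0.389 -0.009  1.44  -0.01   1.521] [ 439.50941513 -187.61039893  223.56778822] [-3.02001257  0.52765343  0.40511829] [-6.23145375  2.46132579 -3.83761122] [ 0.17203187  0.75283403 -0.18592372] [[ 440.53747011 -187.91740024  222.36349954]]
```

Call:
jog_arm:
  steps:
    - [1,0.1,-0.03,0.35,0.1,0.27,0]
    - [1,0.12,-0.04,0.34,0.1,0.27,0]
    - [1,0.14,-0.05,0.34,0.1,0.27,0]
    - [1,0.15,-0.05,0.33,0.1,0.27,0]
    - [1,0.17,-0.06,0.32,0.1,0.27,0]
    - [1,0,0,0,0,0,0]
    - [1,0,0,0,0,0,0]

```text
time: 22.42
position: [466.6, -197.8, 291.5]
eef_rot: [-2.958, 0.517, 0.625]
wrist_force: [-8.7, -0.2, -1.2]
grip_width: 13.6
```

```bash
cat > meas.py <<'E'
from fit import *
o=observe();print(o['time'],o['qpos'].round(3),o['position'],o['eef_rot'],o['wrist_force'],o['grip_width'])
from scipy.spatial.transform import Rotation as Ro
R=Ro.from_rotvec(o['eef_rot']).as_matrix(); g=o['position']+R[:,2]*-17
k=(593.3,-244.2,-.353)
h=kw(k,[117,0,150])[0]; u=np.array([np.cos(k[2]),np.sin(k[2]),0]); d=g-h
print('q from grasp',np.arctan2(d[2],-(d@u))-np.arctan2(15,289),'radius',np.hypot(d[2],d@u))
for n in('wrist','side','scene'):
  s=snap(n,n+'_m%d.png'%int(o['time']*100)); hsv=cv2.cvtColor(np.array(s['frame']),cv2.COLOR_RGB2HSV)
  for nm,lo,hi in(('orange',(5,170,120),(15,255,255)),('yellow',(20,140,110),(35,255,255))):
    m=cv2.inRange(hsv,lo,hi); c=cv2.connectedComponentsWithStats(m)
    print(n,nm,[(c[2][i].tolist(),c[3][i].round(1).tolist()) for i in range(1,c[0]) if c[2][i][4]>5])
  for q in(.48,.51,.54,.57,.6): print(q,'ptr',proj(s,kw(k,onlid([-33,140,162],q)))[0].round(1),'clamp',proj(s,kw(k,onlid([-33,146.3,162],q)))[0].round(1))
E
python3 meas.py
```

```text
22.4167 [-0.391  0.547  0.371  1.812 -0.016  1.529] [ 466.59442141 -197.8478765   291.48451802] [-2.95848471  0.51715117  0.62520402] [-8.71079215 -0.2366415  -1.17986823] 13.579324328265445
q from grasp 0.5180559984472084 radius 291.0304049629173
wrist orange []
wrist yellow []
0.48 ptr [614.4 -44.2] clamp [619.6 -62.8]
0.51 ptr [628.2 -50.1] clamp [633.9 -69.5]
0.54 ptr [643.4 -56.4] clamp [649.5 -76.7]
0.57 ptr [660.  -63.2] clamp [666.6 -84.4]
0.6 ptr [678.2 -70.5] clamp [685.4 -92.6]
side orange [([323, 203, 12, 12, 55], [328.3, 208.8])]
side yellow [([308, 151, 3, 3, 6], [309.3, 151.7]), ([312, 156, 9, 15, 29], [316.0, 163.6])]
0.48 ptr [322.8 214.7] clamp [323.5 212.6]
0.51 ptr [324.1 213.5] clamp [324.8 211.4]
0.54 ptr [325.5 212.4] clamp [326.2 210.3]
0.57 ptr [327.  211.3] clamp [327.7 209.2]
0.6 ptr [328.5 210.2] clamp [329.2 208.1]
scene orange [([292, 129, 5, 2, 6], [294.3, 129.2]), ([201, 332, 29, 22, 455], [215.0, 342.4])]
scene yellow [([162, 281, 36, 58, 227], [178.6, 310.9])]
0.48 ptr [300.3 133.2] clamp [298.4 134.1]
0.51 ptr [299.7 131.6] clamp [297.9 132.6]
0.54 ptr [299.2 130.1] clamp [297.3 131. ]
0.57 ptr [298.6 128.5] clamp [296.7 129.4]
0.6 ptr [298.  126.9] clamp [296.1 127.9]
```

Call:
jog_arm:
  steps:
    - [1,0.05,-0.02,0.11,0.03,0.08,0]
    - [1,0.05,-0.02,0.11,0.03,0.08,0]
    - [1,0,0,0,0,0,0]
    - [1,0,0,0,0,0,0]
    - [1,0,0,0,0,0,0]

```text
time: 22.98
position: [471.2, -199.6, 299.6]
eef_rot: [-2.951, 0.516, 0.647]
wrist_force: [-6.5, -0.8, -4.9]
grip_width: 13.9
```

```bash
python3 meas.py | head -3
python3 - <<'E'
import cv2,glob,os,numpy as np
f=lambda n:cv2.imread(max(glob.glob('pics/%s_m*.png'%n),key=os.path.getmtime))
a=f('side')[190:240,290:340]; b=f('scene')[108:158,270:320]
cv2.imwrite('pics/c11.png',cv2.resize(np.hstack([a,b]),(800,400),interpolation=cv2.INTER_CUBIC))
E
```

```text
22.9833 [-0.391  0.569  0.425  1.858 -0.016  1.53 ] [ 471.23958052 -199.58256155  299.63234163] [-2.95104678  0.51584915  0.64658317] [-6.50249336 -0.81771831 -4.88908831] 13.851784006631888
q from grasp 0.5509383713834599 radius 291.1579205932339
wrist orange []
```

View pics/c11.png

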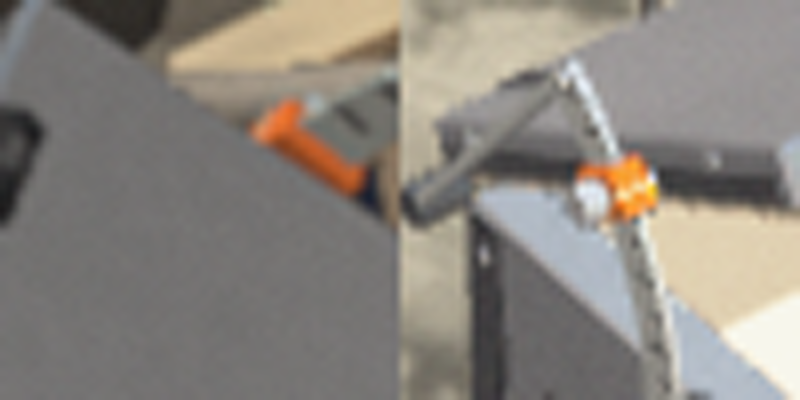

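Run:
```python
from fit import *
import glob,os
f=lambda n:cv2.imread(max(glob.glob('pics/%s_m*.png'%n),key=os.path.getmtime))
for im in (cv2.imread('pics/scene9.png'),f('scene')):
    h=cv2.cvtColor(im,cv2.COLOR_BGR2HSV)[125:139,289:306]
    for i,r in enumerate(h): print(125+i,' '.join('%3d'%p[0] if p[1]>120 and p[2]>90 else '  .' for p in r))
s=snap('scene')
r=least_squares(res,[593,-246,-.35,.55,145,138],loss='soft_l1').x; k=r[:3]
Pt=np.array([(a,b,c) for a in(-10,10) for b in(-3,3) for c in(-3,3)],float)
def bb(q,y,Bx): p=proj(s,kw(k,onlid(Bx+[-33,y,162],q))); return p.min(0).round(1).tolist(),p.max(0).round(1).tolist()
for q in(.50,.53,.55,.57,.6): print(q,'blk',bb(q,146.3,B),bb(q,151,B),'ptr',bb(q,140,Pt))
```

```text
125   .   .   .   .   .   .   .   .   .   .   .   .   .   .   .   .   .
126   .   .   .   .   .   .   .   .   .   .   .   .   .   .   .   .   .
127   .   .   .   .   .   .   .   .   .   .   .   .   .   .   .   .   .
128   .   .   .   .   .   .   .   .   .  14  16   .   .   .   .   .   .
129   .   .   .   .  11  11  11  14  15  15  16  13   .   .   .   .   .
130   .   .   .   .   .   .   9  13  16  15  15  16   .   .   .   .   .
131   .   .   .   .   .   .   .  10  15  15   .   .  11   .   .   .   .
132   .   .   .   .   .   .   .   .   .   .  15  15  14   .   .   .   .
133   .   .   .   .   .   .   .   .  12  15  15  13  13   .   .   .   .
134   .   .   .   .   .   .   .  11  11  14  13   .   .   .   .   .   .
135   .   .   .   .   .   .   .   .   .   .   .   .   .   .   .   .   .
136   .   .   .   .   .   .   .   .   .   .   .   .   .   .   .   .   .
137   .   .   .   .   .   .   .   .   .   .   .   .   .   .   .   .   .
138   .   .   .   .   .   .   .   .   .   .   .   .   .   .   .   .   .
125   .   .   .   .   .   .   .   .   .   .   .   .   .   .   .   .   .
126   .   .   .   . 
[... 773 characters left out ...]
37   .   .   .   .   .   .   .   .   .   .   .   .   .   .   .   .   .
138   .   .   .   .   .   .   .   .   .   .   .   .   .   .   .   .   .
0.5 blk ([292.5, 128.5], [303.8, 137.7]) ([291.1, 129.2], [302.4, 138.4]) ptr ([296.8, 130.3], [303.2, 134.0])
0.53 blk ([291.9, 127.1], [303.2, 136.0]) ([290.5, 127.8], [301.8, 136.7]) ptr ([296.2, 128.9], [302.6, 132.3])
0.55 blk ([291.5, 126.1], [302.8, 134.9]) ([290.1, 126.8], [301.5, 135.6]) ptr ([295.8, 127.9], [302.2, 131.2])
0.57 blk ([291.1, 125.2], [302.4, 133.8]) ([289.7, 125.9], [301.1, 134.5]) ptr ([295.4, 126.9], [301.8, 130.1])
0.6 blk ([290.5, 123.6], [301.8, 132.1]) ([289.1, 124.3], [300.4, 132.8]) ptr ([294.8, 125.4], [301.2, 128.4])
```

Run:
```python
from fit import *
r=least_squares(res,[593,-246,-.35,.55,145,138],loss='soft_l1').x; k=r[:3]
s=snap('scene')
E=np.array([(-10,b,c) for b in(-3,3) for c in(-3,3)],float)
for q in(.52,.54,.56,.58):
    print(q,'tip end',proj(s,kw(k,onlid(E+[-33,140,162],q))).round(1).tolist(),'ctr',proj(s,kw(k,onlid(E.mean(0)+[-33,140,162],q)))[0].round(1))
    print('   blk -x face',proj(s,kw(k,onlid(B[:4]+[-33,146.3,162],q))).round(1).tolist())
im=cv2.imread('pics/scene9.png'); im2=np.array(s['frame'])[:,:,::-1]
for y in range(128,136): print(y,[im[y,x].tolist() for x in range(299,304)],[im2[y,x].tolist() for x in range(299,304)])
```

```text
0.52 tip end [[302.8, 132.0], [302.2, 129.9], [301.1, 132.9], [300.4, 130.8]] ctr [301.6 131.4]
   blk -x face [[303.4, 134.5], [301.4, 128.2], [299.3, 136.6], [297.3, 130.3]]
0.54 tip end [[302.4, 130.9], [301.8, 128.8], [300.7, 131.8], [300.0, 129.7]] ctr [301.2 130.3]
   blk -x face [[303.0, 133.3], [301.0, 127.1], [298.9, 135.5], [296.8, 129.2]]
0.56 tip end [[302.0, 129.7], [301.3, 127.6], [300.3, 130.6], [299.5, 128.5]] ctr [300.8 129.1]
   blk -x face [[302.6, 132.2], [300.5, 125.9], [298.5, 134.3], [296.4, 128.0]]
0.58 tip end [[301.6, 128.6], [300.9, 126.5], [299.8, 129.5], [299.1, 127.4]] ctr [300.4 128. ]
   blk -x face [[302.2, 131.1], [300.1, 124.8], [298.1, 133.2], [295.9, 126.8]]
128 [[55, 155, 247], [114, 149, 207], [188, 179, 171], [189, 179, 169], [190, 181, 171]] [[58, 164, 247], [65, 104, 176], [98, 98, 102], [90, 91, 93], [94, 92, 96]]
129 [[56, 155, 247], [106, 164, 239], [191, 185, 180], [191, 180, 172], [189, 180, 170]] [[55, 160, 247], [63, 132, 232], [159, 154, 155], [68, 66, 68], [67, 67, 68]]
130 [[95, 171, 247], [98, 176, 247], [194, 197, 209], [188, 179,
[... 260 characters left out ...]
64, 64, 65]]
132 [[55, 151, 246], [50, 149, 246], [76, 154, 243], [189, 180, 176], [190, 182, 172]] [[57, 160, 247], [53, 155, 247], [57, 190, 247], [93, 135, 158], [94, 104, 114]]
133 [[47, 149, 246], [75, 147, 244], [71, 148, 243], [188, 178, 173], [189, 179, 171]] [[54, 159, 247], [72, 158, 246], [69, 154, 245], [149, 175, 197], [145, 172, 190]]
134 [[66, 143, 243], [141, 161, 200], [133, 126, 123], [188, 177, 170], [189, 180, 171]] [[72, 151, 245], [142, 183, 228], [122, 143, 160], [178, 208, 224], [180, 209, 225]]
135 [[111, 115, 116], [206, 209, 200], [189, 181, 173], [191, 181, 172], [193, 181, 174]] [[120, 124, 123], [214, 226, 227], [179, 209, 225], [178, 209, 224], [177, 209, 224]]
```

Call:
jog_arm:
  steps:
    - [1,0.05,-0.02,0.075,0,0,0]
    - [1,0,0,0,0,0,0]
    - [1,0,0,0,0,0,0]
    - [1,0,0,0,0,0,0]

```text
time: 23.57
position: [473.1, -200.3, 302.6]
eef_rot: [-2.951, 0.516, 0.647]
wrist_force: [-6.8, -0.4, -5.8]
grip_width: 13.7
```

```bash
python3 meas.py | head -2
python3 - <<'E'
from h import *
im2=np.mean([np.array(snap('scene')['frame'])[:,:,::-1] for _ in range(2)],0).astype(int)
for y in range(127,136): print(y,[im2[y,x].tolist() for x in range(299,304)])
E
```

```text
23.5667 [-0.391  0.574  0.441  1.87  -0.016  1.53 ] [ 473.06235069 -200.27083723  302.56510827] [-2.95069279  0.51583617  0.64717653] [-6.80443132 -0.42251875 -5.84888285] 13.746779628829318
q from grasp 0.563031534165934 radius 291.2293245446498
127 [[95, 121, 197], [91, 97, 116], [93, 93, 95], [93, 92, 94], [95, 94, 97]]
128 [[54, 161, 247], [68, 109, 177], [100, 93, 96], [77, 76, 76], [77, 76, 79]]
129 [[55, 160, 247], [88, 156, 239], [172, 187, 187], [70, 71, 72], [67, 65, 66]]
130 [[99, 181, 247], [100, 184, 247], [181, 237, 242], [71, 77, 80], [67, 64, 65]]
131 [[147, 213, 247], [149, 213, 247], [62, 190, 244], [76, 85, 98], [78, 84, 89]]
132 [[59, 161, 247], [53, 156, 247], [66, 154, 245], [114, 132, 151], [120, 140, 151]]
133 [[54, 160, 247], [71, 158, 246], [67, 154, 245], [148, 174, 198], [154, 180, 200]]
134 [[72, 153, 245], [141, 181, 226], [125, 144, 162], [177, 207, 223], [178, 210, 224]]
135 [[118, 124, 123], [212, 224, 226], [177, 208, 223], [178, 208, 224], [178, 209, 225]]
```

Run:
```python
from h import *
o=observe();print(o['position'],o['grip_width'],abs(o['qd']).max())
s=snap('scene'); d=[x for x in trace('crucible_c','scene') if x['mask'].sum()<3000]
print([(x['conf'],x['position'],int(x['mask'].sum())) for x in d],proj(s,[446,273,75]))
print(hand_in())
```

```text
[ 473.03736711 -200.26287971  302.55371288] 13.796628675809705 0.0018750450539635193
[(0.95, [280.9, 298.6], 576), (0.62, [281.6, 314.0], 78), (0.59, [281.6, 318.2], 112)] [[280.77200938 301.15091175]]
the job is handed in; nothing more can be done
None
```

I nested both lid crucibles in the one on the bench, raised the lid to the clamp mark, and handed the job in at about 24 s with the gripper still holding the handle. The hand-in gave no verdict.

- **Stack:** each crucible met firm resistance at about its expected seated height, with up to 27 N of push. A picture taken after each placement showed them upright and flush.
- **Lid:** the arm's pose puts it at 0.558 to 0.563 rad, depending on the method. My camera fit puts the clamp at about 0.556 rad. In the scene picture the yellow tip sits beside the white line on the clamp, after I raised the lid by about 0.012 rad from the first stop.
- **Where the checks disagreed:** reading the clamp in the scene camera alone gave about 0.545 to 0.55 rad, so its angle is good to roughly ±0.01 to 0.015 rad. One direction-based check at the first stop read 0.52 rad against 0.546 rad by distance moved. I trusted the distance figure.
- **Hold:** at hand-in the arm was still, the opening was steady at 13.8 mm and the last wrist force was about 9 N.
- **Not measured afterwards:** I never drove the arm at the clamp, mug, steel cup or tweezers. Later pictures showed no change in any of them that I noticed, but I did not measure their positions again.

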